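# Index the decorator's hand rest one hole

### The job

Bring the hand rest one hole closer to the banding wheel: hook a fingertip through the red pull ring from the robot's side, lift the spring pin out of its hole, swing the arm to the very next hole on the side where the banding wheel with the bowl stands, and let the pin drop fully home there, then withdraw. Grasp nothing, and leave the bowl and the other loose things on the table where they stand.

Things in the scene. Friction and masses are not known exactly. Their poses are not given: they have to be found in the camera images.
- rig: the indexed hand rest, fixed to the table: aluminium index plate 75 x 225 mm, top face 30 mm up, with five 11 mm holes on an arc of radius 150 mm about the pivot, one every 15 degrees (0.262 rad, 39 mm along the arc); behind it a blue bed. Origin on the table under the middle hole; x points to the pivot (away from the robot, give or take 20 degrees), y to the left seen from the robot, z up
- pivot (a point): upright pivot axis of the swinging arm, 150 mm from every hole, 46 mm above the table. The blue arm points from it towards the robot: 26 mm wide, top at 46 mm, ending 15 mm past the pin; brass barrel round the pin 22 mm across, top at 64 mm; wooden pad 60 mm wide, top at 60 mm, its near edge 40 mm beyond the pin
- rest_arm (a joint): angle of the blue swinging arm with the wooden hand-rest pad, rad: 0 in the middle hole (every start), positive towards the rig's +y side; holes at -0.524, -0.262, 0, 0.262, 0.524. It moves stiffly (about 1 N at the ring) and stays where left when the pin is up; with the pin in a hole it has about 0.01 rad of play either way
- pin (a joint): lift of the spring index pin at the arm's near end, m: 0 = home in a hole, 0.020 = upper stop. It moves straight up and down. The 8 mm round-nosed pin reaches 8 mm into the hole and is clear of the plate above 0.008, where it rests between holes. A spring presses it down (4.5 N home, 7.5 N at the stop); let go, it drops in if near a hole's middle, else when the arm is pushed over the hole
- ring_centre (a point): centre of the red pull ring on top of the pin: upright ring of 6 mm rod, 50 mm inside and 62 mm outside diameter, rigid on the pin, opening along the arm (one looks through it from the robot to the pivot). Straight above the pin, 100 mm above the table with the pin home; rises with it. Closed fingers tilted about 45 degrees pass through from the robot's side, clear of the barrel below
- wheel: banding wheel, fixed: dark steel turntable on a foot, head 200 mm across, 113 mm high, standing about 0.43 m to the left or to the right of the robot's centre line (a grey rinse tub stands on the opposite side); origin at the centre of its foot
- bowl: biscuit-fired terracotta bowl on the banding wheel, 130 mm across, 65 mm high; origin under its centre. Leave alone
- jar: amber glass jar with a white cap, 52 mm across, 75 mm high, standing beside the hand rest; origin under its centre. Leave alone
- cup: blue ceramic cup, 72 mm across, 85 mm high, standing beside the hand rest; origin under its centre. Leave alone
- brush: decorating brush, 170 mm long, lying on the table; origin on the table under its middle. Leave alone
- rib: wooden throwing rib, 100 x 50 x 8 mm, lying on the table; origin under its centre. Leave alone
- bottle: white plastic bottle with a red cap, 56 mm across, 150 mm high; origin under its centre. Leave alone
- dish: small white dish, 100 mm across, 35 mm high; origin under its centre. Leave alone

How it is judged (in metres and radians):
On the way, in this order (a step that is already met when the one before it is completed fails the run):
1. the pin is lifted out of its hole while the arm is still there (value of joint pin above 0.005 m and value of joint rest_arm between -0.08 and 0.08 rad), for 0.05 s.
2. the arm is at the next hole on the banding wheel's side with the pin home (value of joint pin below 0.002 m and ((y of wheel in the frame of rig above 0 m and value of joint rest_arm between 0.2318 and 0.2918 rad) or (y of wheel in the frame of rig below 0 m and value of joint rest_arm between -0.2918 and -0.2318 rad))), for 0.2 s.
At the end, for the whole second after the job is handed in: The pin is home (lift under 2 mm) in the hole next to the starting one on the side of the banding wheel (arm within 0.03 rad of it), the arm is at rest, and every loose thing is within 15 mm of where it began (all of step 2 and velocity of joint rest_arm between -0.02 and 0.02 rad/s and distance of each of bowl, jar, cup, brush, rib, bottle, dish from where it was at the start of the episode below 0.015 m); the robot touches nothing.
It fails at once if a loose thing is knocked, lifted or carried off (15 mm) (distance of any of bowl, jar, cup, brush, rib, bottle, dish from where it was at the start of the episode above 0.015 m).
It also fails if it takes over 42 s, if anything falls off the work surface, if the arm or the gripper's body presses on something with over 40 N, if the wrist force passes 120 N, or if a joint passes its speed limit or range.

### The arm

A 7-joint arm with a two-finger parallel gripper is mounted at the origin on the work surface. World frame = base frame: x ahead of the robot, y to its left, z up, the work surface at z = 0. Lengths are in m, angles in degrees, forces in N, time in s.
With the tool pointing down it reaches from about 0.425 to 0.875 m from the base axis. Payload 4.7 kg.
Tool frame: the origin (TCP) lies midway between the tips of the shut fingers; the grasp point (between the pads) lies 19 mm behind it (env.grip_depth is the distance from the TCP to the grasp point, in m); z points along the fingers, y is the line along which they close (so a half turn about z gives the same grasp; the last joint's range is limited). The gripper opens to 87 mm and grips with 3 to 60 N. Pads are 19 mm wide; open, the fingers measure 117 mm over their backs; the gripper's body (75 mm by 190 mm) begins 51 mm behind the grasp point.
Start: joints at [-73.791, 18.392, -4.016, 83.108, 1.295, 78.541, -3.26], TCP at [0.173, 0.627, 0.223] pointing down, gripper open.
Joint ranges: [-163.93, 163.93], [-17.29, 119.83], [-79.2, 71.16], [3.27, 140.29], [-89.18, 269.18], [5.43, 117.66], [-154.24, 154.24]. Speed limits (degrees/s): [147.25, 147.25, 180, 180, 180, 180, 180].

### API

Orientations are given as [roll, pitch, yaw] about the fixed x, y, z axes, in that order (R = Rz(yaw) Ry(pitch) Rx(roll)).
In Python, from cell import get_obs, optics, env, nets gives the robot as it stands.
- The arm moves only by the shell command python3 -m creep 'ROWS' [FORCE]. ROWS is JSON, a list of rows, each an object of numbers: "wx", "wy", "wz": the turn, a rotation vector about the tool's x, y, z in degrees; "tx", "ty", "tz": the shift along the tool's x, y, z in mm; "gripper": the opening, from -1 (shut) to 1 (fully open). A call has 1 to 5 rows; each row is the pose to reach, as a shift and turn from the pose commanded when the call began, along the tool's axes at that moment; what a row does not reach only later rows make up. A row lasts 1/12 s, in which the tool goes at most 41.7 mm and 7.16 degrees, less where a joint would pass 70% of its speed; a pose out of reach is approached as far as the arm can. A call with a gripper value outside its range is refused whole. The fingers move at their own pace and stop on an object; FORCE is the grip in N (left out, the last holds). Time passes only in rows, so rows that repeat a pose let the fingers close. It gives the time, the measured TCP pose, the force, the opening and the grip force at its end, in the units of the state.
- get_obs(): the state, without advancing time (a new reading comes with each control period).
- optics.read_camera(name): name is "scene" or "top" or "wrist"; returns (picture, depth): 400x640x3 uint8, red, green, blue; 400x640 float32, m along the optical axis (not along the pixel's ray), 0 where there is no reading.
- optics.camera_info(name): a dict with "fovy" (degrees; the focal length in pixels is half the picture's height over the tangent of half this angle, whatever the lens; pixels are square), "cx", "cy" (the principal point, pixels), "R" (3x3) and "t" (3): a world point X has camera coordinates R X + t; the wrist camera has in their place "tool_from_camera" (4x4, takes a point from camera to tool coordinates, whose origin is the TCP and whose axes are the flange's). Camera axes: x right, y down, z forward; pixel columns grow to the right and rows downward; lengths in m; the calibration is good to about 2 mm. The wrist camera is an equidistant fisheye: a pixel r from the principal point sees the ray r / f radians off the axis. A picture is of the moment at which its call begins: read the wrist's pose just before it. camera_info takes no time and is no camera call.
- env.sign_off(): hands the job in; it is judged then, once.
Trained networks look in the newest picture that a camera, given by its name, has taken for a name from the list of things; names that differ only in an ending like _2 or _b are one class to them, and where a whole thing is asked for, a point or a joint stands for the part that bears it (a point fixed in the world has none). Each returns a list of dicts, best first, with "confidence" (0 to 1); they miss things now and then, are a little off and sometimes report something else, mostly with a low value. They report only what shows in the picture. A call takes as long as a camera call.
- nets.look_for(query, camera): "point" ([x, y, z] in m, in world coordinates, good to about 4 mm: the middle of the surface that is visible of it).
- nets.place_of(query, camera): "point" ([x, y, z] in m, in world coordinates, good to about 4 mm: a listed point, or the origin of a listed thing).
The state is a dict: "time_s": time; "qpos": joint angles; "joint_velocities": joint speeds; "effort": joint torques, N m; "tool_pos": TCP position; "tool_rot": TCP orientation; "force": force on the tool from outside, world axes, zero at the start; "wrist_torque": the same for the moment, N m; "grip_width": finger opening in m; "grasp_force": force on a finger pad.
Only numpy, scipy, OpenCV 4.12 (cv2) and the standard library are available. Lean on these libraries where they do the work, as an engineer would, in place of code of your own. Each camera call takes 0.05 s, during which the arm holds its last target. There are 200 camera calls.

## Working session

There is one attempt and no reset: what is moved stays moved. The work goes in short steps, Python scripts to look and compute and a shell command to move; the robot and the scene stay as the last step left them, time stands still between calls to the robot, and variables do not carry over. Pictures are saved under pics/ and viewed, at most 12 in all, crops included, and the job is handed in when it is done.

```bash
mkdir -p pics; ls
cat > h.py <<'E'
import numpy as np,cv2
from cell import get_obs,optics,env,nets
from scipy.spatial.transform import Rotation as R
def save(cam,fn):
    p,d=optics.read_camera(cam); cv2.imwrite('pics/'+fn,p[:,:,::-1]); return p,d
E
python3 - <<'E'
from h import *
o=get_obs();print(o['time_s'],o['tool_pos'],o['tool_rot'],o['force'])
save('top','a.png');
for q in ['rig','pivot','ring_centre','wheel','bowl','jar','cup','bottle']:
    r=nets.place_of(q,'top');print(q,[(np.round(x['point'],3),round(x['confidence'],2)) for x in r[:2]])
save('scene','b.png')
for q in ['rig','pivot','ring_centre','wheel','jar','cup']:
    r=nets.place_of(q,'scene');print(q,[(np.round(x['point'],3),round(x['confidence'],2)) for x in r[:2]])
E
```

```text
pics
0.0 [0.17253207 0.6261185  0.22146643] [-1.79891011e+02  5.09951049e-03  1.64599141e+02] [0.2303632  0.70102049 0.22987434]
rig [(array([ 0.583, -0.094,  0.   ]), 0.63), (array([0.383, 0.273, 0.002]), 0.42)]
pivot [(array([ 0.724, -0.135,  0.045]), 0.75)]
ring_centre [(array([ 0.413, -0.277,  0.001]), 0.49), (array([ 0.584, -0.094,  0.104]), 0.37)]
wheel [(array([ 0.619,  0.422, -0.004]), 0.61)]
bowl [(array([0.628, 0.411, 0.114]), 0.74), (array([0.384, 0.274, 0.004]), 0.72)]
jar [(array([ 0.739, -0.011, -0.001]), 0.68)]
cup [(array([ 0.652, -0.259,  0.   ]), 0.57)]
bottle [(array([ 0.397, -0.489, -0.002]), 0.77)]
rig [(array([ 0.583, -0.094, -0.002]), 0.56)]
pivot [(array([ 0.729, -0.138,  0.047]), 0.69)]
ring_centre [(array([ 0.582, -0.096,  0.102]), 0.45)]
wheel [(array([ 0.621,  0.427, -0.003]), 0.77)]
jar [(array([ 0.742, -0.008,  0.001]), 0.67)]
cup []
```

View pics/a.png

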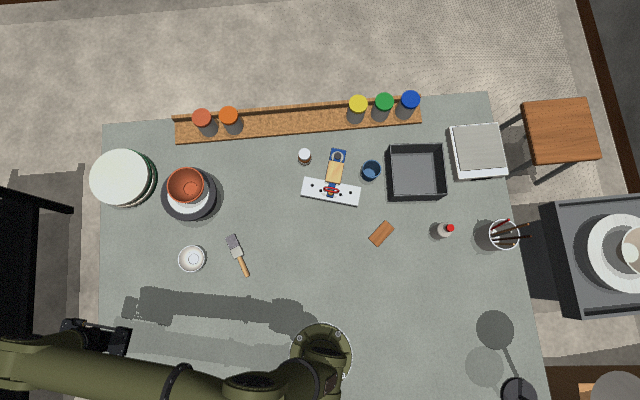

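View pics/b.png

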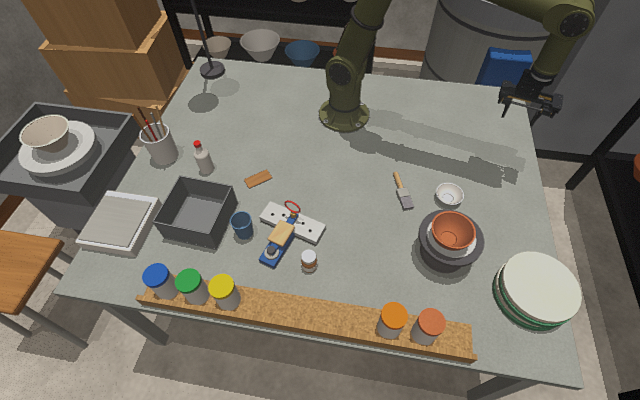

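The top picture shows the rig at about (332,190) px with the ring at (330,190), the wheel with the bowl at (187,192) on the robot's left, the jar at (304,156) and the cup at (370,170). The scene picture agrees, with the ring at (292,207). So the target is the +0.262 hole, to the left. The tool's y axis already lies across the arm, so only a 45° tilt is needed.

```bash
cat >> h.py <<'E'
def go(p,yaw=-16.5,tilt=45):
    "tool-frame shift (mm) and turn (deg) to TCP p, tool pointing along yaw, tilt below horizontal"
    o=get_obs();Rc=R.from_euler('xyz',o['tool_rot'],degrees=True)
    a,b=np.radians([yaw,tilt]);z=np.array([np.cos(a)*np.cos(b),np.sin(a)*np.cos(b),-np.sin(b)])
    y=np.array([-np.sin(a),np.cos(a),0]);Rt=R.from_matrix(np.c_[np.cross(y,z),y,z])
    print('t',np.round(o['time_s'],2),'pos',np.round(o['tool_pos'],4),'q',np.round(o['qpos'],0),'F',np.round(o['force'],1))
    print('shift',np.round(Rc.inv().apply(np.array(p)-o['tool_pos'])*1000,1),'turn',np.round((Rc.inv()*Rt).as_rotvec(degrees=True),1))
E
python3 -m creep '[{"tx":-30,"ty":-27,"tz":-4,"gripper":-1},{"tx":-60,"ty":-54,"tz":-8,"gripper":-1},{"tx":-90,"ty":-81,"tz":-12,"gripper":-1},{"tx":-120,"ty":-108,"tz":-16,"gripper":-1},{"tx":-150,"ty":-135,"tz":-20,"gripper":-1}]'
python3 -m creep '[{"tx":-30,"ty":-27,"tz":-4,"gripper":-1},{"tx":-60,"ty":-54,"tz":-8,"gripper":-1},{"tx":-90,"ty":-81,"tz":-12,"gripper":-1},{"tx":-120,"ty":-108,"tz":-16,"gripper":-1},{"tx":-150,"ty":-135,"tz":-20,"gripper":-1}]'
python3 -c "
from h import *
go([0.49,-0.067,0.20])"
```

```text
t 0.8 pos [0.1727 0.6267 0.2226] q [-74.  18.  -4.  83.   1.  79.  -3.] F [ 0.1 -0.3 -0.1]
shift [-490.1 -584.5   22.6] turn [  0.4 -45.    1. ]validation failed for argument at $[0]...
validation failed for argument at $[0]...
```

```bash
python3 -m creep '[{"wx":0,"wy":0,"wz":0,"tx":-30,"ty":-27,"tz":-4,"gripper":-1},{"wx":0,"wy":0,"wz":0,"tx":-60,"ty":-54,"tz":-8,"gripper":-1},{"wx":0,"wy":0,"wz":0,"tx":-90,"ty":-81,"tz":-12,"gripper":-1},{"wx":0,"wy":0,"wz":0,"tx":-120,"ty":-108,"tz":-16,"gripper":-1},{"wx":0,"wy":0,"wz":0,"tx":-150,"ty":-135,"tz":-20,"gripper":-1}]'; python3 -m creep --help | head -20
```

```text
time_s: 1.22
tool_pos: [0.2822, 0.455, 0.2429]
tool_rot: [180.0, 0.0, 164.6]
force: [1.2, 0.6, 0.2]
grip_width: 0.0615
grasp_force: 0.0invalid input: not JSON, or not a number
```

All seven keys are required in each row. Continuing.

```bash
python3 -m creep '[{"wx":0,"wy":0,"wz":0,"tx":-30,"ty":-27,"tz":-4,"gripper":-1},{"wx":0,"wy":0,"wz":0,"tx":-60,"ty":-54,"tz":-8,"gripper":-1},{"wx":0,"wy":0,"wz":0,"tx":-90,"ty":-81,"tz":-12,"gripper":-1},{"wx":0,"wy":0,"wz":0,"tx":-120,"ty":-108,"tz":-16,"gripper":-1},{"wx":0,"wy":0,"wz":0,"tx":-150,"ty":-135,"tz":-20,"gripper":-1}]'
python3 -c "
from h import *
go([0.49,-0.067,0.20])"
```

```text
time_s: 1.63
tool_pos: [0.3909, 0.2849, 0.2632]
tool_rot: [179.9, 0.0, 164.6]
force: [1.8, -0.5, 0.3]
grip_width: 0.0283
grasp_force: 0.0
t 1.63 pos [0.3909 0.2849 0.2632] q [-52.  -3.  12. 103.   1.  80.  35.] F [ 1.8 -0.5  0.3]
shift [-188.9 -313.    62.9] turn [  0.5 -45.    1. ]
```

```bash
python3 -m creep '[{"wx":0,"wy":-5,"wz":0,"tx":-20,"ty":-33,"tz":0,"gripper":-1},{"wx":0,"wy":-10,"wz":0,"tx":-40,"ty":-66,"tz":0,"gripper":-1},{"wx":0,"wy":-15,"wz":0,"tx":-60,"ty":-99,"tz":0,"gripper":-1},{"wx":0,"wy":-20,"wz":0,"tx":-80,"ty":-132,"tz":0,"gripper":-1},{"wx":0,"wy":-25,"wz":0,"tx":-100,"ty":-165,"tz":0,"gripper":-1}]'
python3 -c "
from h import *
go([0.49,-0.067,0.20])"
```

```text
time_s: 2.05
tool_pos: [0.4339, 0.1566, 0.2626]
tool_rot: [179.7, 18.6, 164.5]
force: [0.3, 1.3, 1.9]
grip_width: 0.0013
grasp_force: 0.0
t 2.05 pos [0.4339 0.1566 0.2626] q [-32. -17.  -2. 116.  14.  68.  37.] F [0.3 1.3 1.9]
shift [ -87.8 -201.1   94.4] turn [  0.9 -26.4   0.8]
```

```bash
python3 -m creep '[{"wx":0,"wy":0,"wz":0,"tx":-22,"ty":-33,"tz":10,"gripper":-1},{"wx":0,"wy":0,"wz":0,"tx":-44,"ty":-66,"tz":20,"gripper":-1},{"wx":0,"wy":0,"wz":0,"tx":-66,"ty":-99,"tz":30,"gripper":-1},{"wx":0,"wy":0,"wz":0,"tx":-88,"ty":-132,"tz":40,"gripper":-1},{"wx":0,"wy":0,"wz":0,"tx":-100,"ty":-165,"tz":50,"gripper":-1}]'
python3 -c "
from h import *
go([0.50,-0.07,0.19])"
```

```text
time_s: 2.47
tool_pos: [0.4984, -0.0345, 0.246]
tool_rot: [179.8, 18.6, 164.4]
force: [0.8, 0.8, -0.6]
grip_width: 0.0002
grasp_force: 0.0
t 2.47 pos [ 0.4984 -0.0345  0.246 ] q [-15. -15.  10. 117.  10.  61.  66.] F [ 0.8  0.8 -0.6]
shift [  7.3 -34.   56.5] turn [  0.7 -26.4   0.7]
```

```bash
python3 -m creep '[{"wx":0.2,"wy":-6,"wz":0.2,"tx":0,"ty":-7,"tz":5,"gripper":-1},{"wx":0.4,"wy":-12,"wz":0.4,"tx":0,"ty":-14,"tz":10,"gripper":-1},{"wx":0.6,"wy":-18,"wz":0.6,"tx":0,"ty":-21,"tz":15,"gripper":-1},{"wx":0.7,"wy":-24,"wz":0.7,"tx":0,"ty":-28,"tz":20,"gripper":-1},{"wx":0.7,"wy":-26,"wz":0.7,"tx":0,"ty":-34,"tz":30,"gripper":-1}]'
python3 -c "
from h import *
go([0.50,-0.07,0.19])
save('wrist','c.png')
for q in ['ring_centre','pivot','rig']:
    r=nets.place_of(q,'wrist');print(q,[(np.round(x['point'],3),round(x['confidence'],2)) for x in r[:2]])
go([0.50,-0.07,0.19])
"
```

```text
time_s: 2.88
tool_pos: [0.5146, -0.0526, 0.2046]
tool_rot: [180.0, 28.3, 163.9]
force: [-0.2, 0.9, 0.7]
grip_width: 0.0007
grasp_force: 0.0
t 2.88 pos [ 0.5146 -0.0526  0.2046] q [  8. -17. -10. 126.   8.  44.  67.] F [-0.2  0.9  0.7]
shift [ 15.  -20.8   8.5] turn [  0.2 -16.7   0.3]
ring_centre []
pivot []
rig [(array([ 0.588, -0.091,  0.001]), 0.57), (array([ 0.741, -0.012, -0.004]), 0.24)]
t 3.08 pos [ 0.5142 -0.0515  0.2049] q [ 10. -17. -12. 126.   8.  44.  68.] F [ 0.4 -0.4  0.4]
shift [ 14.7 -21.6   9.3] turn [ -0.2 -16.8   0.7]
```

View pics/c.png

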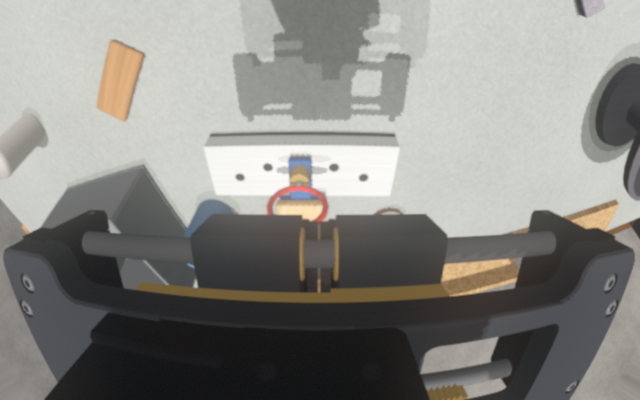

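The wrist view shows the ring at (297,205) px, just ahead of the shut fingertips at (320,250), with the arm and pad behind it. Joint 2 is at its limit here, so I'll finish the tilt lower and closer to the ring.

```bash
python3 -c "
from h import *
go([0.545,-0.085,0.145])"
```

```text
t 3.08 pos [ 0.5142 -0.0515  0.2049] q [ 10. -17. -12. 126.   8.  44.  68.] F [ 0.4 -0.4  0.4]
shift [ -5.7 -23.1  71.3] turn [ -0.2 -16.8   0.7]
```

```bash
python3 -m creep '[{"wx":0,"wy":0,"wz":0,"tx":-1,"ty":-8,"tz":24,"gripper":-1},{"wx":0,"wy":-4,"wz":0,"tx":-3,"ty":-16,"tz":48,"gripper":-1},{"wx":0,"wy":-9,"wz":0.3,"tx":-6,"ty":-23,"tz":71,"gripper":-1},{"wx":0,"wy":-14,"wz":0.5,"tx":-6,"ty":-23,"tz":71,"gripper":-1},{"wx":-0.2,"wy":-17,"wz":0.7,"tx":-6,"ty":-23,"tz":71,"gripper":-1}]'
python3 -c "
from h import *
go([0.545,-0.085,0.145])"
```

```text
time_s: 3.5
tool_pos: [0.5441, -0.0848, 0.1431]
tool_rot: [179.9, 45.2, 163.5]
force: [0.4, -0.5, 0.8]
grip_width: 0.0005
grasp_force: 0.0
t 3.5 pos [ 0.5441 -0.0848  0.1431] q [ 25. -16. -25. 140.  31.  13.  44.] F [ 0.4 -0.5  0.8]
shift [-2.   0.  -0.7] turn [ 0.1  0.2 -0. ]
```

```bash
python3 -c "
from h import *
save('wrist','d.png')
for q in ['ring_centre','pivot']:
    r=nets.place_of(q,'wrist');print(q,[(np.round(x['point'],3),round(x['confidence'],2)) for x in r[:2]])
p,d=save('scene','e.png')
cv2.imwrite('pics/e2.png',cv2.resize(p[150:290,210:380,::-1],None,fx=4,fy=4))
"
```

```text
ring_centre [(array([ 0.744, -0.013, -0.002]), 0.24)]
pivot []
```

View pics/d.png

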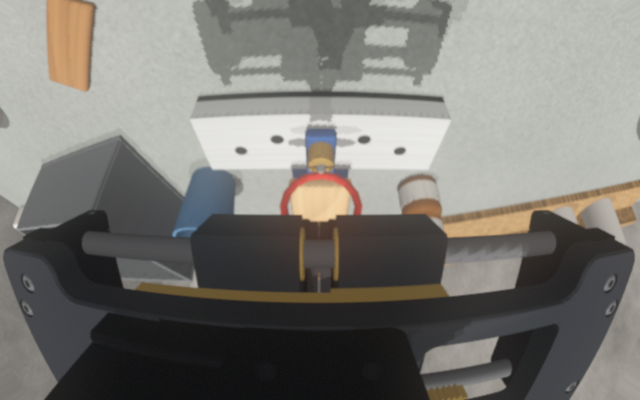

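View pics/e2.png

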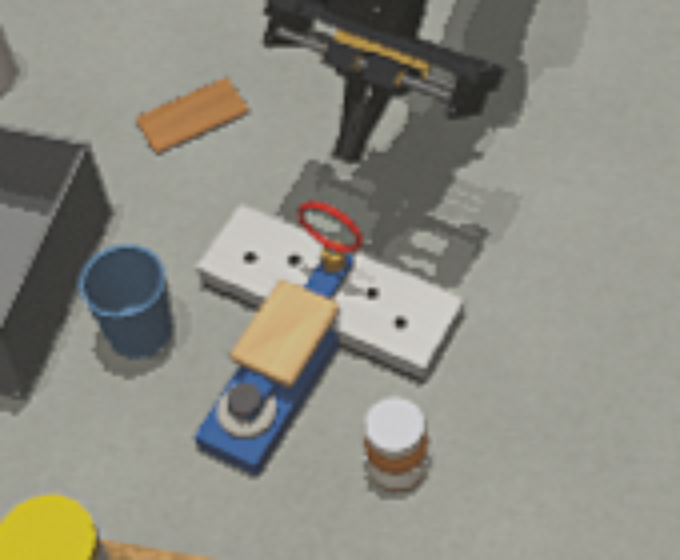

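The ring is centred at x≈321 px in the wrist view and the fingertips are at 320, so they are aligned sideways. The scene crop shows the slim tip at (348,155) pointing at the ring at (330,225). Advancing along the tool axis.

```bash
python3 -m creep '[{"wx":0,"wy":0,"wz":0,"tx":-1,"ty":0,"tz":15,"gripper":-1},{"wx":0,"wy":0,"wz":0,"tx":-1,"ty":0,"tz":30,"gripper":-1},{"wx":0,"wy":0,"wz":0,"tx":-1,"ty":0,"tz":45,"gripper":-1},{"wx":0,"wy":0,"wz":0,"tx":-1,"ty":0,"tz":60,"gripper":-1},{"wx":0,"wy":0,"wz":0,"tx":-1,"ty":0,"tz":60,"gripper":-1}]'
python3 -m creep '[{"wx":0,"wy":0,"wz":0,"tx":0,"ty":0,"tz":8,"gripper":-1},{"wx":0,"wy":0,"wz":0,"tx":0,"ty":0,"tz":16,"gripper":-1},{"wx":0,"wy":0,"wz":0,"tx":0,"ty":0,"tz":24,"gripper":-1},{"wx":0,"wy":0,"wz":0,"tx":0,"ty":0,"tz":24,"gripper":-1}]'
python3 -c "
from h import *
go([0.545,-0.085,0.145])
p,d=save('scene','f.png')
cv2.imwrite('pics/f2.png',cv2.resize(p[170:270,230:350,::-1],None,fx=5,fy=5))"
```

```text
time_s: 4.12
tool_pos: [0.5876, -0.0976, 0.1036]
tool_rot: [179.9, 45.3, 163.4]
force: [-5.0, 1.1, -0.2]
grip_width: 0.0006
grasp_force: 2.3
time_s: 4.45
tool_pos: [0.6029, -0.1025, 0.085]
tool_rot: [179.8, 45.1, 163.3]
force: [-1.1, -0.0, -2.6]
grip_width: 0.0004
grasp_force: 1.5
t 4.45 pos [ 0.6029 -0.1025  0.085 ] q [ 59.   3. -58. 135.  94.  13. -13.] F [-1.1 -0.  -2.6]
shift [  0.2   0.4 -85.2] turn [ 0.1  0.1 -0.2]
```

View pics/f2.png

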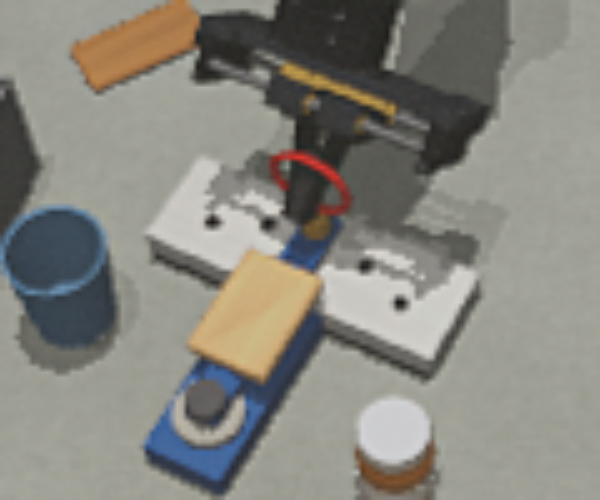

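The finger is through the ring: the tip at (300,215) px shows below and behind the ring at (312,185). Lifting straight up, which is -x and -z in equal parts in tool axes.

```bash
python3 -m creep '[{"wx":0,"wy":0,"wz":0,"tx":-3,"ty":0,"tz":-3,"gripper":-1},{"wx":0,"wy":0,"wz":0,"tx":-6,"ty":0,"tz":-6,"gripper":-1},{"wx":0,"wy":0,"wz":0,"tx":-9,"ty":0,"tz":-9,"gripper":-1},{"wx":0,"wy":0,"wz":0,"tx":-12,"ty":0,"tz":-12,"gripper":-1},{"wx":0,"wy":0,"wz":0,"tx":-12,"ty":0,"tz":-12,"gripper":-1}]'
python3 -c "
from h import *
go([0.545,-0.085,0.145])
for c in ['scene','top']:
    optics.read_camera(c)
    r=nets.place_of('ring_centre',c);print([(np.round(x['point'],3),round(x['confidence'],2)) for x in r[:2]])
p,d=save('scene','g.png')
cv2.imwrite('pics/g2.png',cv2.resize(p[170:270,230:350,::-1],None,fx=5,fy=5))"
```

```text
time_s: 4.92
tool_pos: [0.6019, -0.1023, 0.1032]
tool_rot: [180.0, 45.2, 163.4]
force: [-2.4, 1.2, -6.5]
grip_width: 0.0002
grasp_force: 3.8
t 4.92 pos [ 0.6019 -0.1023  0.1032] q [ 60.  -1. -58. 134.  77.  10.   2.] F [-2.4  1.2 -6.5]
shift [ 12.3   0.4 -71.7] turn [-0.   0.2 -0.1]
[]
[(array([ 0.723, -0.135,  0.042]), 0.5)]
```

View pics/g2.png

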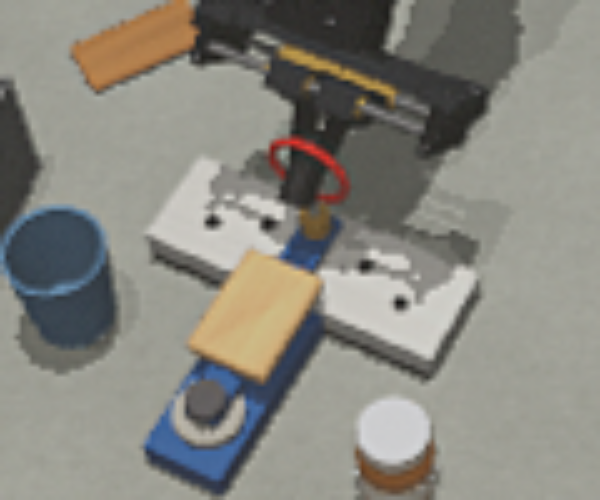

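The ring has risen to about (309,170) px from (312,185), and 6.5 N of spring force matches a lift of about 13 mm. Next is the arc of 15° about the pivot.

```bash
cat >> h.py <<'E'
P=np.array([.7265,-.1365])
def arc(angs):
    o=get_obs();Rc=R.from_euler('xyz',o['tool_rot'],degrees=True);t=np.array(o['tool_pos']);p0=np.r_[P,t[2]]
    for a in angs:
        Z=R.from_euler('z',-a,degrees=True);print(a,np.round((Rc.inv()*Z*Rc).as_rotvec(degrees=True),1),np.round(Rc.inv().apply(p0+Z.apply(t-p0)-t)*1000,1))
E
python3 -c "
from h import *
arc([2.5,5,7.5,10,12.5,15,15.5])"
```

```text
2.5 [ 1.8 -0.   1.8] [-0.   5.6  0. ]
5 [ 3.5 -0.   3.5] [-0.2 11.3  0.2]
7.5 [ 5.3 -0.   5.3] [-0.5 16.9  0.6]
10 [ 7.1 -0.   7.1] [-1.1 22.5  1.1]
12.5 [ 8.9 -0.   8.8] [-1.8 28.   1.8]
15 [10.6 -0.  10.6] [-2.6 33.5  2.7]
15.5 [11.  -0.  10.9] [-2.8 34.6  2.9]
```

```bash
python3 -m creep '[{"wx":1.8,"wy":0,"wz":1.8,"tx":-1,"ty":5.6,"tz":-1,"gripper":-1},{"wx":3.5,"wy":0,"wz":3.5,"tx":-1.2,"ty":11.3,"tz":-0.8,"gripper":-1},{"wx":5.3,"wy":0,"wz":5.3,"tx":-1.5,"ty":17,"tz":-0.4,"gripper":-1},{"wx":5.3,"wy":0,"wz":5.3,"tx":-1.5,"ty":17,"tz":-0.4,"gripper":-1}]'
python3 -c "
from h import *
go([0.545,-0.085,0.145],-31.5)
p,d=save('scene','i.png')
cv2.imwrite('pics/i2.png',cv2.resize(p[170:270,230:350,::-1],None,fx=5,fy=5))"
```

```text
time_s: 5.5
tool_pos: [0.6088, -0.083, 0.1041]
tool_rot: [179.6, 45.1, 155.8]
force: [-4.9, 1.9, -7.2]
grip_width: 0.0002
grasp_force: 4.4
t 5.5 pos [ 0.6088 -0.083   0.1041] q [ 55.   3. -62. 132.  78.  23.  -8.] F [-4.9  1.9 -7.2]
shift [ 11.6 -27.5 -69.7] turn [5.6 0.1 5.2]
```

View pics/i2.png

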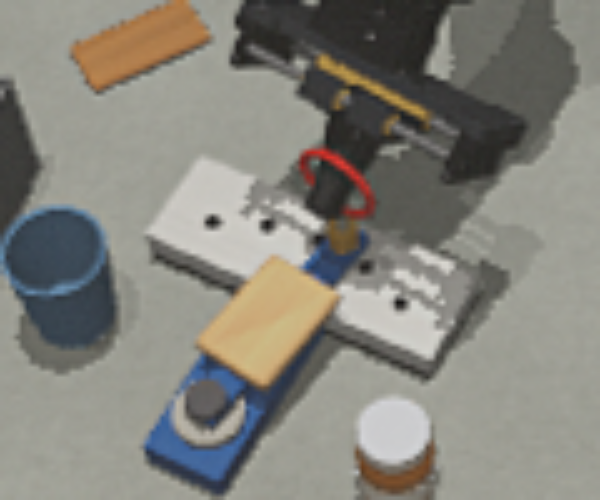

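The arm is swinging with the pin up: the barrel is at (343,235) px, half way to the next hole at (365,267). Continuing.

```bash
python3 -m creep '[{"wx":1.8,"wy":0,"wz":1.8,"tx":0,"ty":5.6,"tz":0,"gripper":-1},{"wx":3.5,"wy":0,"wz":3.5,"tx":-0.2,"ty":11.3,"tz":0.2,"gripper":-1},{"wx":5.5,"wy":0,"wz":5.3,"tx":-0.5,"ty":17.5,"tz":0.6,"gripper":-1},{"wx":5.5,"wy":0,"wz":5.3,"tx":-0.5,"ty":17.5,"tz":0.6,"gripper":-1}]'
python3 -c "
from h import *
go([0.545,-0.085,0.145],-31.5)
t=get_obs()['tool_pos'][:2]-P;print('angle',163.5-np.degrees(np.arctan2(t[1],t[0])))
p,d=save('scene','j.png')
cv2.imwrite('pics/j2.png',cv2.resize(p[170:270,230:350,::-1],None,fx=5,fy=5))"
```

```text
time_s: 5.88
tool_pos: [0.6171, -0.0672, 0.1038]
tool_rot: [179.7, 45.0, 148.2]
force: [-3.7, 2.2, -6.8]
grip_width: 0.0008
grasp_force: 4.3
t 5.88 pos [ 0.6171 -0.0672  0.1038] q [ 49.  10. -64. 128.  79.  39. -16.] F [-3.7  2.2 -6.8]
shift [  7.6 -52.7 -66.1] turn [ 0.1  0.  -0.2]
angle 15.861934081463602
```

View pics/j2.png

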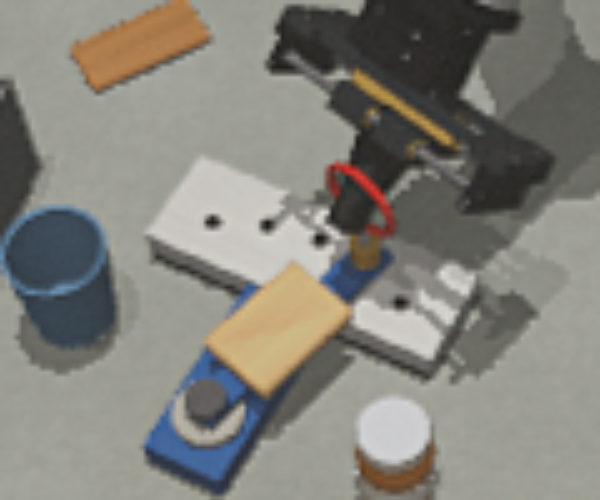

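The arm now covers the next hole, with the barrel at (365,250) px. Lowering to let the pin drop.

```bash
python3 -m creep '[{"wx":0,"wy":0,"wz":0,"tx":3,"ty":0,"tz":3,"gripper":-1},{"wx":0,"wy":0,"wz":0,"tx":6,"ty":0,"tz":6,"gripper":-1},{"wx":0,"wy":0,"wz":0,"tx":9,"ty":0,"tz":9,"gripper":-1},{"wx":0,"wy":0,"wz":0,"tx":12,"ty":0,"tz":12,"gripper":-1},{"wx":0,"wy":0,"wz":0,"tx":12,"ty":0,"tz":12,"gripper":-1}]'
python3 -c "
from h import *
go([0.545,-0.085,0.145],-31.5)
t=get_obs()['tool_pos'][:2]-P;print('angle',163.5-np.degrees(np.arctan2(t[1],t[0])))
p,d=save('scene','k.png')
cv2.imwrite('pics/k2.png',cv2.resize(p[170:270,230:350,::-1],None,fx=5,fy=5))"
```

```text
time_s: 6.35
tool_pos: [0.6162, -0.0702, 0.0871]
tool_rot: [179.9, 45.1, 148.4]
force: [-3.9, 3.7, -5.3]
grip_width: 0.0001
grasp_force: 3.8
t 6.35 pos [ 0.6162 -0.0702  0.0871] q [ 47.  13. -63. 129.  84.  40. -20.] F [-3.9  3.7 -5.3]
shift [ -3.7 -49.8 -78.4] turn [ 0.   0.1 -0.1]
angle 14.503189147808087
```

View pics/k2.png

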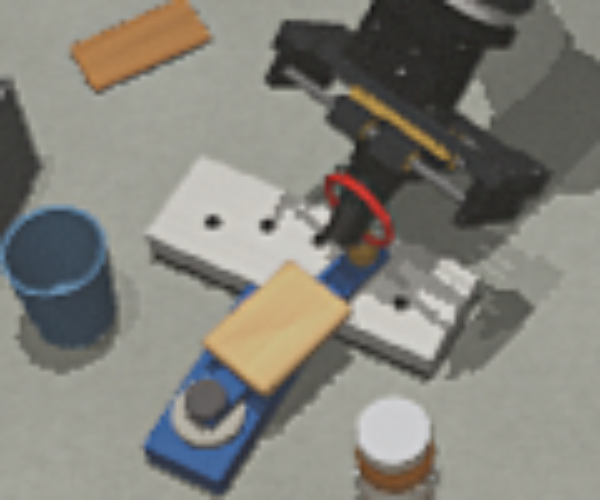

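The ring is mostly down but still bearing on the finger at about 5 N. Lowering a little more.

```bash
python3 -m creep '[{"wx":0,"wy":0,"wz":0,"tx":1.5,"ty":0,"tz":1.5,"gripper":-1},{"wx":0,"wy":0,"wz":0,"tx":3,"ty":0,"tz":3,"gripper":-1},{"wx":0,"wy":0,"wz":0,"tx":4,"ty":0,"tz":4,"gripper":-1},{"wx":0,"wy":0,"wz":0,"tx":4,"ty":0,"tz":4,"gripper":-1}]'
python3 -c "
from h import *
go([0.545,-0.085,0.145],-31.5)
optics.read_camera('top')
r=nets.place_of('ring_centre','top');print([(np.round(x['point'],3),round(x['confidence'],2)) for x in r[:3]])"
```

```text
time_s: 6.73
tool_pos: [0.6178, -0.0713, 0.0838]
tool_rot: [179.9, 45.4, 148.3]
force: [-1.5, 1.3, -0.2]
grip_width: 0.0006
grasp_force: 1.1
t 6.73 pos [ 0.6178 -0.0713  0.0838] q [ 47.  14. -62. 129.  85.  41. -21.] F [-1.5  1.3 -0.2]
shift [ -5.1 -49.8 -82. ] turn [-0.1  0.4 -0.1]
[(array([ 0.579, -0.096, -0.002]), 0.73)]
```

The force is gone. From 0.103 m down to loss of contact below 0.087 m, the descent only fits a pin inside the hole. Withdrawing along the tool axis.

```bash
python3 -m creep '[{"wx":0,"wy":0,"wz":0,"tx":0,"ty":0,"tz":-12,"gripper":-1},{"wx":0,"wy":0,"wz":0,"tx":0,"ty":0,"tz":-26,"gripper":-1},{"wx":0,"wy":0,"wz":0,"tx":0,"ty":0,"tz":-42,"gripper":-1},{"wx":0,"wy":0,"wz":0,"tx":0,"ty":0,"tz":-60,"gripper":-1},{"wx":0,"wy":0,"wz":0,"tx":0,"ty":0,"tz":-80,"gripper":-1}]'
python3 -c "
from h import *
go([0.545,-0.085,0.145],-31.5)
for c in ['scene','top']:
    p,d=save(c,'l_%s.png'%c)
    r=nets.place_of('ring_centre',c);print([(np.round(x['point'],3),round(x['confidence'],2)) for x in r[:3]])
    if c=='scene': cv2.imwrite('pics/l2.png',cv2.resize(p[170:270,230:350,::-1],None,fx=5,fy=5))"
```

```text
time_s: 7.25
tool_pos: [0.569, -0.0411, 0.1394]
tool_rot: [180.0, 45.3, 148.3]
force: [-0.3, -0.9, -0.8]
grip_width: 0.0006
grasp_force: 0.0
t 7.25 pos [ 0.569  -0.0411  0.1394] q [ 51.  -9. -67. 132.  53.  30.  -1.] F [-0.3 -0.9 -0.8]
shift [ -5.8 -50.   -2. ] turn [-0.1  0.3 -0.1]
[(array([ 0.597, -0.059,  0.101]), 0.61), (array([ 0.387,  0.44 , -0.001]), 0.31)]
[(array([ 0.603, -0.058,  0.102]), 0.61)]
```

View pics/l2.png

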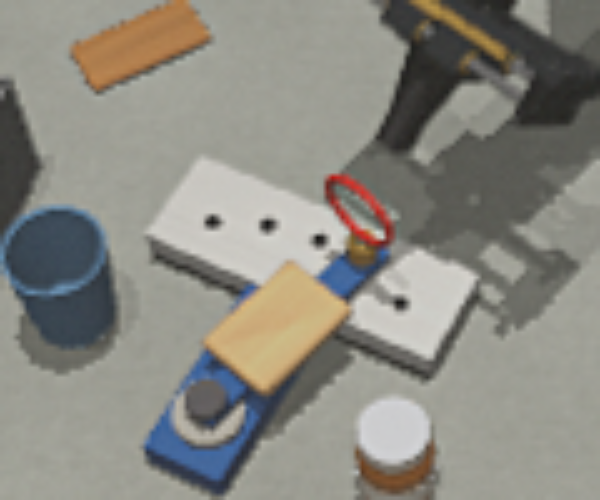

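The ring is at about (0.600, -0.058, 0.101) m, right at the predicted spot and at the home height. The tip at (398,140) px is clear. I'll back off a bit more, settle and hand in.

```bash
python3 -m creep '[{"wx":0,"wy":0,"wz":0,"tx":-10,"ty":0,"tz":-10,"gripper":-1},{"wx":0,"wy":0,"wz":0,"tx":-20,"ty":0,"tz":-20,"gripper":-1},{"wx":0,"wy":0,"wz":0,"tx":-20,"ty":0,"tz":-20,"gripper":-1},{"wx":0,"wy":0,"wz":0,"tx":-20,"ty":0,"tz":-20,"gripper":-1}]'
python3 -c "
from h import *
print(env.sign_off())"
```

```text
time_s: 7.78
tool_pos: [0.5687, -0.0413, 0.1656]
tool_rot: [180.0, 45.1, 148.3]
force: [0.1, -0.7, -0.5]
grip_width: 0.0003
grasp_force: 0.0
the job is handed in; nothing more can be done
None
```

The hand rest is one hole closer to the banding wheel and the job is handed in at about 8 s; the cameras put the ring at its home height over the +0.262 hole with the gripper clear, but the hand-in gave no verdict, and I did not re-measure the loose things at the end.

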